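# Roll a grinding jar into its vee cradle and clamp it

## Task

Take the steel grinding jar from its ribbed tray, lay it on the clamping station's loading ramp and roll it up the ramp under the clear pressure plate, so that it drops into the vee cradle and settles there by itself, square and roughly centred lengthwise. Only once it lies home and you have let go of it, press the red lever down until you feel the plate bear firmly on the jar (about 15 N of clamping force), without forcing it further. Leave the jar clamped and the other things on the bench undisturbed.

Things in the scene. Friction and masses are not known exactly. Their poses are not given: they have to be found in the camera images.
- jar_center (a point): Centre of the grinding jar: smooth steel cylinder (pushed above mid-height it binds), 50 mm diameter, 110 mm long, 0.5 to 0.8 kg, blue band (either way round is fine). Its y axis is the cylinder's axis; x, z turn as it rolls. Starts in the tray, centre 29 mm above the bench, between two rubber ribs (10 mm above the bench, outer faces 24 mm from the jar's axis); beside them the 4 mm tray floor is clear.
- jar: The same jar as a whole; its origin is a point on its surface half-way along, 25 mm from its axis, and turns with it: use jar_center for its position.
- cradle (a point): Where the jar's centre lies when home in the station's fixed 90 degree vee, 59 mm above the bench. y runs along the vee (100 mm long), x from the loading ramp up to the vee (roughly to the robot's left), z up. All station sizes are given in these axes, x and y from this point. Heights are above the bench.
- vee_lip (a point): Middle of the vee's front lip, the ramp's upper end, x = -21 mm, 45 mm high. The jar drops in once its centre (then 70 mm high) is pushed past x = -21 mm. The rear flank rises to 58 mm high and stops it. In front of the lip the ramp, 130 mm wide in y, slopes down at 4 degrees to the stop, so a jar left on it rolls back.
- ramp_stop (a point): Middle of the ramp's low end, x = -156 mm, 36 mm high, at the inner face of a blue stop strip that stands 6 mm above the ramp and is 6 mm thick. A jar resting against the stop has its centre 15 mm to the vee side (+x) of this point, 62 mm high.
- clamp_head: White gantry over the cradle; origin on the bench under the vee. Posts: inner faces y = +-81 mm, 26 mm deep in x; beam 40 mm deep in x, 159 to 181 mm high; black knob above it to about 235 mm. Below hangs the clear pressure plate, 120 mm in x (front edge at x = -60 mm), 90 mm in y, 4 mm thick; underside 103 to 115 mm high at lever 0, by a spindle setting that is not told.
- clamp_lever (a joint): Lever angle: 0 up, to 1.5 rad pressed down; starts 0 to 0.1. It stays where left (4 to 7 N at the tip moves it). Each rad lowers the plate 30 mm. Between 0.55 and 1.1 rad, by the hidden spindle setting, the plate meets a jar lying home; from there each 0.1 rad adds about 13 N of clamping force, felt as about 4 N more at the tip. Over 45 N of clamping force damages the jar.
- lever_tip (a point): Point on the axis of the lever's red round grip (20 mm thick), 10 mm short of its end, 105 mm from the hinge. The hinge axis lies along y, at x = 0, y = -115 mm, 170 mm high. The lever points to -x, 0.70 rad upwards at joint 0, level at 0.70. Room is free above and in front of it.
- tube_rack: Bystander: red tube rack with ten capped tubes, 60 x 120 x 83 mm, origin at the middle of its underside. Leave it alone.
- wash_bottle: Bystander: white bottle with blue cap, 60 mm in diameter, 150 mm high, origin under its middle. Leave it alone.
- belt_stack: Bystander: black rubber ring, 100 mm across, 30 mm high, origin under its middle. Leave it alone.
Things that resemble listed ones, but are neither listed nor needed, are in the scene too. What is shaped like the jar but orange or purple is not meant.

How it is judged (in metres and radians):
On the way:
1. the jar lies home in the vee, let go, not yet clamped (x of jar_center in the frame of cradle between -0.004 and 0.004 m and y of jar_center in the frame of cradle between -0.015 and 0.015 m and z of jar_center in the frame of cradle between -0.004 and 0.004 m and angle between the y axis of jar_center and the y axis of cradle, either way round below 0.06 rad and contact force between each of clamp_head, the fingers and jar below 0.5 N and linear speed of jar below 0.02 m/s), for 0.3 s.
At the end, for the whole second after the job is handed in: The jar lies at rest home in the vee (within 4 mm of the cradle point across and in height, within 15 mm lengthwise, square within 0.06 rad) and the plate presses on it with 6 to 35 N, the lever at rest (x of jar_center in the frame of cradle between -0.004 and 0.004 m and y of jar_center in the frame of cradle between -0.015 and 0.015 m and z of jar_center in the frame of cradle between -0.004 and 0.004 m and angle between the y axis of jar_center and the y axis of cradle, either way round below 0.06 rad and contact force between clamp_head and jar between 6 and 35 N and linear speed of jar below 0.01 m/s and velocity of joint clamp_lever between -0.05 and 0.05 rad/s); the robot touches nothing.
It fails at once if the plate presses on the jar with more than 45 N (contact force between clamp_head and jar above 45 N).
It fails at once if the tube rack is moved more than 30 mm (distance of tube_rack from where it was at the start of the episode above 0.03 m).
It fails at once if the bottle is moved more than 30 mm (distance of wash_bottle from where it was at the start of the episode above 0.03 m).
It fails at once if the rubber ring is moved more than 30 mm (distance of belt_stack from where it was at the start of the episode above 0.03 m).
It also fails if it takes over 72 s, if anything falls off the work surface, if the arm or the gripper's body presses on something with over 40 N, if the wrist force passes 120 N, or if a joint passes its speed limit or range.

## Robot

A 7-joint arm with a two-finger parallel gripper is mounted at the origin on the work surface. World frame = base frame: x ahead of the robot, y to its left, z up, the work surface at z = 0. Lengths are in mm, angles in rad, forces in N, time in s.
With the tool pointing down it reaches from about 400 to 875 mm from the base axis. Payload 19.3 kg.
Tool frame: the origin (TCP) lies at the very end of the fingers, on their centre line; the grasp point (between the pads) lies 19 mm behind it (ctrl.grasp_offset is the y of the grasp point in the tool frame, in mm); y points along the fingers, z is the direction in which the jaws open and shut, and the axes are right-handed (so a half turn about y gives the same grasp; the last joint's range is limited). The gripper opens to 85 mm and grips with 20 to 120 N. Pads are 22 mm wide; open, the fingers measure 114 mm over their backs; the gripper's body (76 mm by 85 mm) begins 54 mm behind the grasp point. The pads swing forward as they close: fully open they stand 13 mm farther back than shut.
Start: joints at [1.038, 0.521, -0.036, 1.599, 0.021, 1.021, -0.113], TCP at [279.007, -559.258, 231.291] pointing down, gripper open.
Joint ranges: [-2.91, 2.91], [-0.3, 2.13], [-1.5, 1.42], [0.17, 2.43], [-1.26, 4.41], [0.16, 1.93], [-2.52, 2.52]. Speed limits (rad/s): [1.89, 1.89, 2.39, 2.39, 3.01, 3.01, 3.01].

## Interface

Orientations are given as [roll, pitch, yaw] about the fixed x, y, z axes, in that order (R = Rz(yaw) Ry(pitch) Rx(roll)).
In Python, from bench import ctrl gives the robot as it stands. The module is installed in compiled form; this text tells all that it offers.
- The arm moves only by the tool move_arm, never from a script. Its argument "commands" is a list that holds one entry, the list of rows, each a list of 6 numbers: the shift along the tool's x, y, z in m, then the turn, a rotation vector about the tool's x, y, z in rad. A call has 1 to 12 rows; each row shifts and turns the pose as measured when the row begins, along the tool's axes as they then stand; what a row does not reach is not made up. A row lasts 1/12 s, in which the tool goes at most 41.7 mm and 7.16 degrees, less where a joint would pass 70% of its speed; a pose out of reach is approached as far as the arm can. A call with a gripper value outside its range is refused whole. "grip" is the opening, from 0 (shut) to 1 (fully open), set as the call begins (left out, the last holds). The fingers move at their own pace and stop on an object; "grip_force" is the grip in N (left out, the last holds). Time passes only in rows, so rows that do not move let the fingers close. It gives the time, the measured TCP pose, the force and the opening at its end, in the units of the state.
- ctrl.get_obs(): the state, without advancing time (a new reading comes with each control period).
- ctrl.capture(name): name is "scene" or "top" or "wrist"; returns (picture, depth): 400x640x3 uint8, red, green, blue; 400x640 float32, mm along the optical axis (not along the pixel's ray), 0 where there is no reading.
- ctrl.camera_params(name): a dict with "fx", "fy", "cx", "cy" (pixels), "R" (3x3) and "t" (3): a world point X has camera coordinates R X + t. Camera axes: x right, y down, z forward; pixel columns grow to the right and rows downward; lengths in mm; the calibration is good to about 2 mm. A picture is of the moment at which its call begins: read the wrist's pose just before it. camera_params takes no time and is no camera call; for the wrist camera it gives the pose at the moment of the call.
- ctrl.sign_off(): hands the job in, once; it reports no verdict.
The state is a dict: "time_s": time; "joints": joint angles; "qvel": joint speeds; "tau": joint torques, N m; "eef_pos": TCP position; "ee_rot": TCP orientation; "force": force on the tool from outside, world axes, zero at the start; "ft_torque": the same for the moment, N m; "grip_width": opening from 0.0 (shut) to 1.0 (fully open).
Only numpy, scipy, OpenCV 4.12 (cv2) and the standard library are available. Lean on these libraries where they do the work, as an engineer would, in place of code of your own. Each camera call takes 0.05 s, during which the arm holds its last target. There are 200 camera calls.

## Working session

There is one attempt and no reset: what is moved stays moved. The work goes in short steps, Python scripts to look and compute and a tool call to move; the robot and the scene stay as the last step left them, time stands still between calls to the robot, and variables do not carry over. Pictures are saved under pics/ and viewed, about 8 in all and at most 12, crops included, and the job is handed in when it is done.

Besides the shell and the picture viewer there is one more tool, called after "Request:" by a JSON object that holds its "api" and its "payload", one argument or row to a line. move_arm: Moves the arm, as the interface text tells. Its arguments: {"type":"object","properties":{"commands":{"type":"array"},"grip":{"type":"number"},"grip_force":{"type":"number"}},"required":["commands"]}

```bash
mkdir -p pics; cat > h.py <<'E'
import numpy as np, cv2
from bench import ctrl
def cap(n,f=None):
    P=ctrl.camera_params(n); im,d=ctrl.capture(n)
    if f: cv2.imwrite('pics/'+f,cv2.cvtColor(im,cv2.COLOR_RGB2BGR))
    return im,d,P
def ray(P,u,v):
    R=np.array(P['R']);t=np.array(P['t'])
    d=R.T@np.array([(u-P['cx'])/P['fx'],(v-P['cy'])/P['fy'],1.]); return -R.T@t,d
def onz(P,u,v,z):
    o,d=ray(P,u,v); return o+d*(z-o[2])/d[2]
def pts(P,d):
    v,u=np.mgrid[:d.shape[0],:d.shape[1]]
    c=np.stack([(u-P['cx'])/P['fx']*d,(v-P['cy'])/P['fy']*d,d],-1)
    return (c-np.array(P['t']))@np.array(P['R'])
def proj(P,X):
    c=np.array(P['R'])@np.array(X,float)+np.array(P['t']); return P['fx']*c[0]/c[2]+P['cx'],P['fy']*c[1]/c[2]+P['cy']
E
python3 - <<'E'
from h import *
a,d,P=cap('scene','scene.png'); b,e,Q=cap('top','top.png')
np.savez('s0.npz',a=a,d=d,b=b,e=e)
for p in(P,Q): print(p['fx'],-np.array(p['R']).T@p['t'])
o=ctrl.get_obs();print(o['eef_pos'],o['ee_rot'],o['time_s'],ctrl.grasp_offset)
E
```

```text
419.4467880735664 [1316.49319908 -105.20385348 1210.94184152]
486.2794592966552 [ 391.47977068  -56.77389998 1443.27897252]
[ 278.88424606 -558.99923115  230.79689227] [-1.57179115e+00 -5.39413922e-05 -2.67883622e+00] 0.1 -18.700000000000003
```

View pics/scene.png

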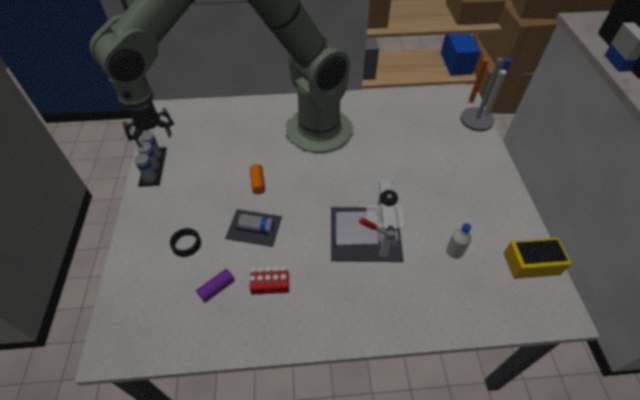

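View pics/top.png

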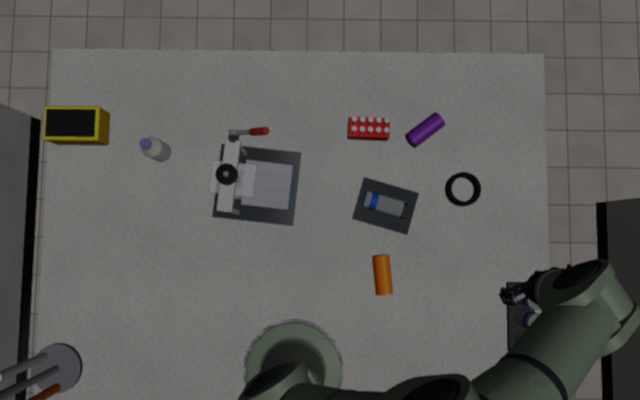

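The top view shows the silver jar with a blue band in its dark tray at (385,204) and the station at (255,185). The lever grip is at (258,131), the rack at (369,128), the ring at (463,189) and the bottle at (152,148). Candidates for the jar are the silver one at top (385,204), the orange cylinder (383,274), the purple one (425,130), and blue/silver items in a tray by the gripper, scene (148,160). The first fits: steel, blue band, ribbed tray. I'll confirm it in a crop.

```bash
python3 - <<'E'
from h import *
s=np.load('s0.npz');a,b=s['a'],s['b']
f=lambda i,k:cv2.resize(cv2.convertScaleAbs(i,alpha=1.5),None,fx=k,fy=k,interpolation=cv2.INTER_CUBIC)[...,::-1]
x=f(b[115:240,205:425],3.6)[:,:790]; y1=f(a[120:200,120:190],2); y=f(a[190:265,225:415],3.2)
W=np.zeros((600,800,3),np.uint8)
x=x[:450];W[:x.shape[0],:x.shape[1]]=x
y=y[:150,:600];W[450:450+y.shape[0],:y.shape[1]]=y
y1=y1[:150,:140];W[450:450+y1.shape[0],620:620+y1.shape[1]]=y1
cv2.imwrite('pics/c1.png',W)
E
```

```text
(no output)
```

View pics/c1.png

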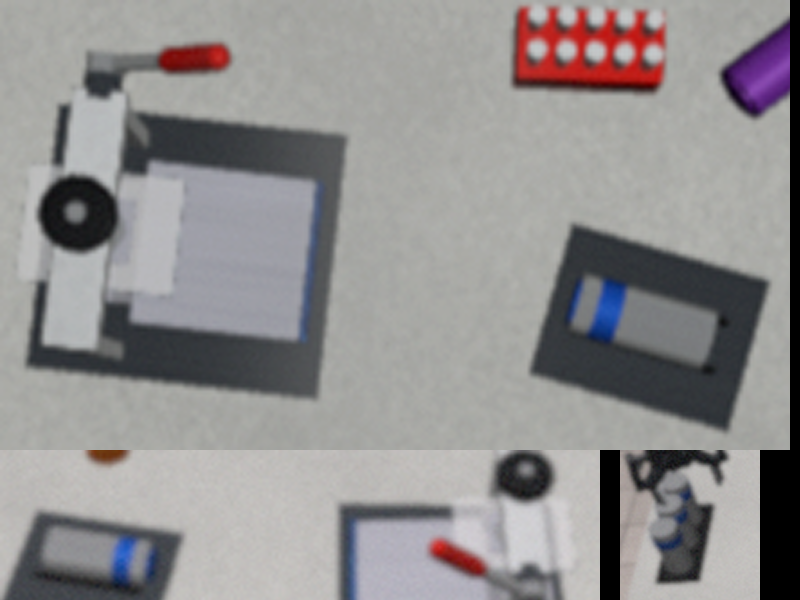

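Jar confirmed: silver with a blue band, at crop (645,320) in the ribbed tray. The blue stop strip is on the right side of the ramp, and the vee and gantry are on the left. Next I'll measure them.

```bash
cat > m.py <<'E'
from h import *
def fit(P,m,z):
    ys,xs=np.nonzero(m); w=np.array([onz(P,u,v,z)[:2] for u,v in zip(xs,ys)])
    c,(s),an=cv2.minAreaRect(w.astype(np.float32)); 
    vx,vy,_,_=cv2.fitLine(w.astype(np.float32),2,0,.01,.01).ravel()
    return w.mean(0).round(1),np.round(c,1),np.round(s,1),round(float(np.arctan2(vy,vx)),3),len(w)
E
python3 - <<'E'
from m import *
s=np.load('s0.npz')
for n,i,d in(('top',s['b'],s['e']),('scene',s['a'],s['d'])):
    P=ctrl.camera_params(n);W=pts(P,d);Wt=(W[...,2]);h=cv2.cvtColor(i,cv2.COLOR_RGB2HSV)
    blue=(h[...,0]>105)&(h[...,0]<125)&(h[...,1]>120)
    red=((h[...,0]<6)|(h[...,0]>174))&(h[...,1]>150)
    X,Y=W[...,0],W[...,1]
    # jar region
    k,l,st,ce=cv2.connectedComponentsWithStats(blue.astype(np.uint8))
    for j in range(1,k):
        if st[j,4]>8: print(n,'blue',ce[j].round(1),st[j,4],np.median(W[l==j],0).round(0),fit(P,l==j,42))
    k,l,st,ce=cv2.connectedComponentsWithStats(red.astype(np.uint8))
    for j in range(1,k):
        if st[j,4]>20: print(n,'red',ce[j].round(1),st[j,4],np.median(W[l==j],0).round(0))
    jc=onz(P,*((385,204) if n=='top' else (255,223)),40)
    near=(np.hypot(X-jc[0],Y-jc[1])<75)
    m=near&(Wt>35)&(Wt<70); print(n,'jar depth',m.sum(),np.percentile(Wt[m],[50,95,99]).round(1) if m.sum() else '',fit(P,m,48) if m.sum()>10 else '')
    print(n,'ring/rack', onz(P,*((463,189) if n=='top' else (185,242)),15).round())
E
```

```text
top blue [143.4 142.2] 20 [635. 407. 152.] (array([653.2, 445.7]), array([652.9, 445.3]), array([14.5, 18.3]), -0.429, 20)
top blue [363.8 198.4] 20 [ 497. -198.   39.] (array([ 496.1, -197.4]), array([ 496.9, -197.9]), array([ 5.2, 30.3]), -0.264, 20)
top blue [373.4 200.9] 118 [ 488. -224.   52.] (array([ 489.3, -225.1]), array([ 489.1, -225.1]), array([19.7, 50.5]), -0.29, 118)
top blue [524.5 302. ] 23 [ 213. -635.   88.] (array([ 206.1, -655.1]), array([ 205.3, -654.7]), array([22.5, 12.5]), 0.359, 23)
top blue [525.9 318.1] 58 [ 170. -635.   87.] (array([ 160.9, -657.9]), array([ 160.7, -658.4]), array([18.2, 45.7]), -0.395, 58)
top red [367.8 129.9] 477 [ 690. -206.   46.]
top red [258.5 130.8] 100 [648.  86. 242.]
top jar depth 655 [51.4 58.3 61.1] (array([ 480.6, -251.8]), array([ 480.5, -251.6]), array([114.7,  48.8]), 1.293, 655)
top ring/rack [ 529. -492.   15.]
scene blue [56. 54.] 9817 [-1026. -1486.  -223.] (array([ -605.8, -1232. ]), array([ -644.4, -1235.5]), array([1248.5,  504. ]), 0.485, 9817)
scene blue [460.1  52.9] 1209 [-1151.  1069.  -443.] (array([-437.3,  7
[... 669 characters left out ...]
]), array([ 197.6, -671.5]), array([18.9, 38.2]), -1.135, 32)
scene blue [262.9 224.2] 78 [ 502. -230.   49.] (array([ 497.9, -230.3]), array([ 498.5, -230.6]), array([17.7, 62. ]), -0.137, 78)
scene blue [272.  225.5] 14 [ 502. -200.   36.] (array([ 505.7, -199.6]), array([ 505.7, -199.6]), array([ 5.5, 28.9]), -0.241, 14)
scene blue [466.1 227.2] 48 [636. 401. 148.] (array([567.2, 451.1]), array([568.3, 452.2]), array([23.1, 30.4]), -0.53, 48)
scene red [367.5 223.3] 67 [656.  83. 237.]
scene red [269.5 286.1] 391 [ 731. -209.   43.]
scene jar depth 419 [49.3 56.6 58.3] (array([ 489.6, -253.7]), array([ 491.2, -254.3]), array([117.8,  53.7]), 1.287, 419)
scene ring/rack [ 530. -493.   15.]
```

```bash
cat > plan.py <<'E'
from h import *
from scipy.spatial.transform import Rotation as Rt
def plan(pos,rpy=None,n=None):
    "rows in tool axes towards a pose (mm, rad); slerp, equal steps"
    o=ctrl.get_obs();p=np.array(o['eef_pos']);R=Rt.from_euler('xyz',o['ee_rot'])
    T=Rt.from_euler('xyz',rpy) if rpy is not None else R
    w=(R.inv()*T).as_rotvec();D=np.array(pos)-p
    n=n or int(max(np.ceil(np.linalg.norm(D)/38),np.ceil(np.linalg.norm(w)/.115),1))
    print('n',n,'turn/row',(w/n).round(4))
    for k in range(n):
        Rk=R*Rt.from_rotvec(w*k/n)
        # half-step frame not needed: shift is along the axes at row start
        print([float(x) for x in np.r_[(Rk.inv().apply(D)/n/1000).round(4),(w/n).round(3)]],end=',\n')
def st():
    o=ctrl.get_obs();print(*[f"{k}:{np.round(o[k],3)}" for k in('time_s','eef_pos','ee_rot','force','grip_width','joints')])
E
python3 -c "
from plan import *
plan([481,-252,200],[-1.5708,0,-1.851])"
```

```text
n 10 turn/row [ 0.0001 -0.0828 -0.    ]
[-0.0318, 0.0031, -0.0184, 0.0, -0.083, -0.0],
[-0.0332, 0.0031, -0.0158, 0.0, -0.083, -0.0],
[-0.0344, 0.0031, -0.013, 0.0, -0.083, -0.0],
[-0.0353, 0.0031, -0.0101, 0.0, -0.083, -0.0],
[-0.0361, 0.0031, -0.0071, 0.0, -0.083, -0.0],
[-0.0365, 0.0031, -0.0041, 0.0, -0.083, -0.0],
[-0.0367, 0.0031, -0.0011, 0.0, -0.083, -0.0],
[-0.0367, 0.0031, 0.002, 0.0, -0.083, -0.0],
[-0.0364, 0.0031, 0.005, 0.0, -0.083, -0.0],
[-0.0359, 0.0031, 0.008, 0.0, -0.083, -0.0],
```

Request:
{"api": "move_arm", "payload": {
  "commands": [
    [[-0.032, 0.003, -0.018, 0, -0.083, 0], [-0.033, 0.003, -0.016, 0, -0.083, 0], [-0.034, 0.003, -0.013, 0, -0.083, 0], [-0.035, 0.003, -0.01, 0, -0.083, 0], [-0.036, 0.003, -0.007, 0, -0.083, 0], [-0.0365, 0.003, -0.004, 0, -0.083, 0], [-0.037, 0.003, -0.001, 0, -0.083, 0], [-0.037, 0.003, 0.002, 0, -0.083, 0], [-0.036, 0.003, 0.005, 0, -0.083, 0], [-0.036, 0.003, 0.008, 0, -0.083, 0]]
  ],
  "grip": 1
}}

```text
time_s: 0.93
eef_pos: [478.1, -243.9, 196.7]
ee_rot: [-1.576, -0.002, -1.827]
force: [0.0, -0.9, -0.3]
grip_width: 0.996
```

```bash
python3 - <<'E'
from plan import *
st(); a,d,P=cap('wrist','w1.png'); np.savez('w1.npz',a=a,d=d)
R=np.array(P['R']);c=-R.T@P['t'];print(c,R[2],P['fx'],P['cx'],P['cy'])
print('jar expected px',proj(P,[481,-252,54]))
E
```

```text
time_s:0.933 eef_pos:[ 478.138 -243.879  196.66 ] ee_rot:[-1.576 -0.002 -1.827] force:[ 0.032 -0.878 -0.318] grip_width:0.996 joints:[ 0.599  0.441 -0.318  1.854  0.177  0.88  -0.061]
[ 497.81678234 -173.67111646  339.4630186 ] [-0.07786619 -0.27774362 -0.9574943 ] 340.66392200545135 318.2495499468284 197.33471402255628
jar expected px (np.float64(324.0686125473809), np.float64(190.80199370130543))
```

View pics/w1.png

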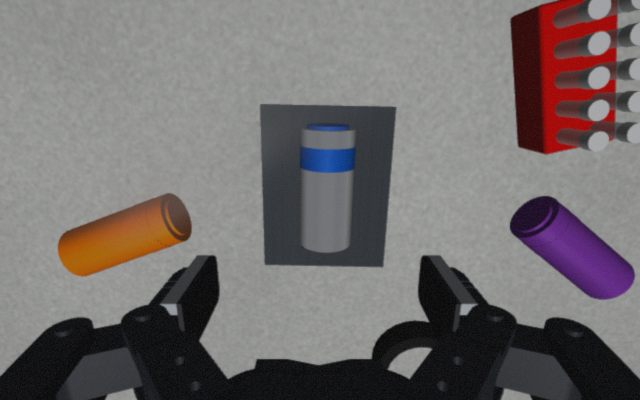

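The wrist view shows the jar at columns 301–355, rows 124–252, in its tray, with the fingers to either side below. I'll refine its pose from the mask and depth.

```bash
cat > jar.py <<'E'
from plan import *
def jar(P,a,d,lo,hi,box,zc):
    W=pts(P,d); m=np.zeros(d.shape,bool); x0,x1,y0,y1=box; m[y0:y1,x0:x1]=1
    m&=(d>0)&(W[...,2]>lo)&(W[...,2]<hi); w=W[m]
    vx,vy,*_=cv2.fitLine(w[:,:2].astype(np.float32),cv2.DIST_L2,0,.01,.01).ravel()
    ax=np.array([vx,vy]);nn=np.array([-vy,vx]);q=w[:,:2]
    L=np.percentile(q@ax,[1,99]);S=np.percentile(q@nn,[1,99])
    c=ax*L.mean()+nn*S.mean()
    # circle fit across
    A=np.c_[q@nn,w[:,2],np.ones(len(w))];b=-(A[:,0]**2+A[:,1]**2);s=np.linalg.lstsq(A,b,rcond=None)[0]
    r=np.sqrt(s[0]**2/4+s[1]**2/4-s[2])
    c2=ax*L.mean()+nn*(-s[0]/2)
    print('n',m.sum(),'ang',np.arctan2(vy,vx).round(3),'len',np.ptp(L).round(1),'wid',np.ptp(S).round(1),'c',c.round(1),'circle c',c2.round(1),'z',(-s[1]/2).round(1),'r',r.round(1),'ztop',np.percentile(w[:,2],[50,97]).round(1))
E
python3 - <<'E'
from jar import *
s=np.load('w1.npz');a,d=s['a'],s['d'];P=ctrl.camera_params('wrist')
jar(P,a,d,33,70,(285,370,110,262),29)
W=pts(P,d);print('bench z',np.median(W[60:90,200:400,2]),'tray',np.median(W[150:240,272:290,2]))
# silhouette rays at jar-axis height
for u,v in((301.5,190),(353,190),(328,124),(326,252)):print(onz(P,u,v,29).round(1),onz(P,u,v,40).round(1))
E
```

```text
n 6561 ang 1.31 len 111.4 wid 48.0 c [ 487.2 -246.1] circle c [ 487.4 -246.1] z 30.6 r 23.5 ztop [50.9 54.6]
bench z 0.38863567073450844 tray 3.9458101627590905
[ 463.6 -244.9   29. ] [ 464.9 -242.1   40. ]
[ 510.8 -256.4   29. ] [ 510.4 -253.2   40. ]
[ 501.9 -191.3   29. ] [ 501.9 -190.4   40. ]
[ 471.2 -312.7   29. ] [ 472.2 -307.5   40. ]
```

```bash
python3 -c "
from plan import *
plan([487,-248,60],[-1.5708,0,-1.832])"
```

```text
n 4 turn/row [ 0.001   0.005  -0.0004]
[0.0026, 0.0341, 0.002, 0.001, 0.005, -0.0],
[0.0026, 0.0341, 0.002, 0.001, 0.005, -0.0],
[0.0025, 0.0341, 0.002, 0.001, 0.005, -0.0],
[0.0025, 0.0341, 0.0019, 0.001, 0.005, -0.0],
```

Request:
{"api": "move_arm", "payload": {
  "commands": [
    [[0.0026, 0.034, 0.002, 0.001, 0.005, 0], [0.0026, 0.034, 0.002, 0.001, 0.005, 0], [0.0026, 0.034, 0.002, 0.001, 0, 0], [0.0026, 0.034, 0.002, 0.001, 0, 0], [0, 0, 0, 0, 0, 0]]
  ]
}}

```text
time_s: 1.4
eef_pos: [491.7, -243.2, 56.7]
ee_rot: [-1.566, 0.003, -1.812]
force: [-1.2, 0.1, -1.8]
grip_width: 0.999
```

```bash
python3 -c "
from jar import *
st()
plan([487,-248,8],[-1.5708,0,-1.832],4)"
```

```text
time_s:1.4 eef_pos:[ 491.67  -243.208   56.66 ] ee_rot:[-1.566  0.003 -1.812] force:[-1.18   0.086 -1.765] grip_width:0.999 joints:[ 0.542  0.66  -0.26   1.922  0.28   0.59  -0.14 ]
n 4 turn/row [-0.0013  0.0051 -0.0008]
[0.0015, 0.0122, -0.0009, -0.001, 0.005, -0.001],
[0.0015, 0.0122, -0.0009, -0.001, 0.005, -0.001],
[0.0015, 0.0122, -0.0009, -0.001, 0.005, -0.001],
[0.0015, 0.0122, -0.0008, -0.001, 0.005, -0.001],
```

Request:
{"api": "move_arm", "payload": {
  "commands": [
    [[0.0015, 0.012, -0.001, -0.001, 0.005, -0.001], [0.0015, 0.012, -0.001, -0.001, 0.005, -0.001], [0.0015, 0.012, -0.001, -0.001, 0.005, -0.001], [0.0015, 0.012, -0.001, -0.001, 0.005, -0.001], [0, 0, 0, 0, 0, 0]]
  ]
}}

```text
time_s: 1.82
eef_pos: [486.7, -248.6, 8.8]
ee_rot: [-1.57, -0.001, -1.834]
force: [-0.6, 0.6, -0.4]
grip_width: 0.998
```

```bash
python3 -c "
from jar import *
st()
plan([487,-248,8],[-1.5708,0,-1.832],2)
a,d,P=cap('top');jar(P,a,d,35,70,(350,420,180,230),29) "
```

```text
time_s:1.817 eef_pos:[ 486.723 -248.602    8.766] ee_rot:[-1.570e+00 -1.000e-03 -1.834e+00] force:[-0.645  0.566 -0.36 ] grip_width:0.998 joints:[ 0.52   0.74  -0.217  1.936  0.311  0.497 -0.179]
n 2 turn/row [-0.0005 -0.0009  0.0006]
[-0.0003, 0.0004, 0.0001, -0.0, -0.001, 0.001],
[-0.0003, 0.0004, 0.0001, -0.0, -0.001, 0.001],
n 103 ang 0.028 len 48.8 wid 22.5 c [ 493.  -205.3] circle c [ 493. -205.] z 46.6 r 8.4 ztop [49.1 57.9]
```

Request:
{"api": "move_arm", "payload": {
  "commands": [
    [[0, 0, 0, 0, 0, 0], [0, 0, 0, 0, 0, 0], [0, 0, 0, 0, 0, 0], [0, 0, 0, 0, 0, 0], [0, 0, 0, 0, 0, 0], [0, 0, 0, 0, 0, 0], [0, 0, 0, 0, 0, 0], [0, 0, 0, 0, 0, 0]]
  ],
  "grip": 0.3,
  "grip_force": 60
}}

```text
time_s: 2.53
eef_pos: [485.7, -248.5, 12.8]
ee_rot: [-1.571, -0.002, -1.834]
force: [0.5, 0.6, -5.5]
grip_width: 0.566
```

Request:
{"api": "move_arm", "payload": {
  "commands": [
    [[0, -0.02, 0, 0, 0, 0], [0, -0.03, 0, 0, 0, 0], [0, -0.035, 0, 0, 0, 0], [0, -0.035, 0, 0, 0, 0], [0, -0.035, 0, 0, 0, 0], [0, 0, 0, 0, 0, 0]]
  ]
}}

```text
time_s: 3.03
eef_pos: [485.1, -247.0, 172.4]
ee_rot: [-1.576, -0.0, -1.832]
force: [2.3, -1.3, -5.6]
grip_width: 0.561
```

```bash
python3 - <<'E'
from m import *
from plan import st
st()
for n in('top','scene'):
    i,d,P=cap(n);W=pts(P,d);h=cv2.cvtColor(i,cv2.COLOR_RGB2HSV)
    reg=np.hypot(W[...,0]-530,W[...,1]-110)<150
    blue=(h[...,0]>100)&(h[...,0]<130)&(h[...,1]>80)&reg
    k,l,s,c=cv2.connectedComponentsWithStats(blue.astype(np.uint8),connectivity=8)
    for j in range(1,k):
        if s[j,4]>8: print(n,c[j].round(1),s[j],np.median(W[l==j],0).round(1),fit(P,l==j,40))
    # ramp surface
    m=reg&(W[...,2]>33)&(W[...,2]<47)&(d>0); k,l,s,c=cv2.connectedComponentsWithStats(m.astype(np.uint8));j=1+np.argmax(s[1:,4]);m=l==j
    w=W[m];r=cv2.minAreaRect(w[:,:2].astype(np.float32));print(n,'ramp',r,np.median(w[:,2])); A=np.c_[w[:,:2],np.ones(len(w))];print(np.linalg.lstsq(A,w[:,2],rcond=None)[0])
    m=reg&(W[...,2]>150)&(W[...,2]<195);w=W[m];print(n,'beam',cv2.minAreaRect(w[:,:2].astype(np.float32)),w.mean(0).round(1))
    m=reg&(W[...,2]>215)&(W[...,2]<245)&(h[...,1]<100);w=W[m];print(n,'knob',w.mean(0).round(1),len(w))
    m=reg&(W[...,2]>95)&(W[...,2]<125);w=W[m];print(n,'plate',np.median(w,0).round(1),len(w),cv2.minAreaRect(w[:,:2].astype(np.float32)))
    cv2.imwrite(f'pics/{n}2.png',i[...,::-1])
E
```

```text
time_s:3.033 eef_pos:[ 485.105 -246.953  172.373] ee_rot:[-1.576 -0.    -1.832] force:[ 2.256 -1.279 -5.611] grip_width:0.561 joints:[ 0.594  0.484 -0.314  1.856  0.196  0.836 -0.08 ]
top [290.9 189.7] [289 168   5  42  51] [515.2  13.6  43. ] (array([519.2,  13.9]), array([523. ,  13.7]), array([  3.8, 119.8]), -0.098, 51)
top ramp ((534.0716552734375, 86.79605865478516), (152.83978271484375, 130.37179565429688), 84.30394744873047) 40.86400488065823
[3.23054717e-03 3.96823826e-02 3.63059079e+01]
top beam ((555.3368530273438, 170.2643585205078), (47.28855514526367, 216.67506408691406), 82.07746124267578) [553.  168.5 181.9]
top knob [559.3 157.8 218.5] 122
top plate [537.7 147.2 110.5] 819 ((539.3053588867188, 170.633056640625), (149.15570068359375, 145.31112670898438), 37.12234878540039)
scene [334.3 226.9] [333 211   3  33  74] [513.8  10.5  11.9] (array([527.2,   9.2]), array([526.2,   8.2]), array([  6.9, 130.2]), -0.104, 74)
scene ramp ((534.619140625, 86.78968811035156), (151.4279022216797, 135.84815979003906), 83.97636413574219) 39.66545574385893
[1.58772072e-03 3.72314120e-02 3.60824033e+01]
scene beam ((556.5974731445312, 169.0638427734375), (49.937232971191406, 221.79202270507812), 81.15267944335938) [578.3 165.1 179.5]
scene knob [626.4 111.1 225.7] 44
scene plate [542.1 154.  108.5] 502 ((545.58154296875, 169.46591186523438), (144.83901977539062, 149.95281982421875), 41.738712310791016)
```

```bash
python3 -c "
from plan import *
plan([506.6,-107,165],[-1.5708,0,-0.966],8)"
```

```text
n 8 turn/row [ 0.0012 -0.1083 -0.0006]
[-0.0176, 0.0003, -0.0017, 0.001, -0.108, -0.001],
[-0.0177, 0.0003, 0.0003, 0.001, -0.108, -0.001],
[-0.0175, 0.0003, 0.0022, 0.001, -0.108, -0.001],
[-0.0172, 0.0003, 0.004, 0.001, -0.108, -0.001],
[-0.0167, 0.0003, 0.0059, 0.001, -0.108, -0.001],
[-0.0159, 0.0003, 0.0076, 0.001, -0.108, -0.001],
[-0.015, 0.0003, 0.0093, 0.001, -0.108, -0.001],
[-0.0139, 0.0003, 0.0109, 0.001, -0.108, -0.001],
```

Request:
{"api": "move_arm", "payload": {
  "commands": [
    [[-0.0176, 0, -0.0017, 0.001, -0.108, 0], [-0.0177, 0, 0.0003, 0.001, -0.108, 0], [-0.0175, 0, 0.0022, 0.001, -0.108, 0], [-0.0172, 0, 0.004, 0.001, -0.108, 0], [-0.0167, 0, 0.006, 0, -0.108, 0], [-0.016, 0, 0.0076, 0, -0.108, 0], [-0.015, 0, 0.0093, 0, -0.108, 0], [-0.014, 0, 0.011, 0, -0.108, 0]]
  ]
}}

```text
time_s: 3.8
eef_pos: [498.8, -103.1, 153.6]
ee_rot: [-1.585, 0.02, -0.939]
force: [-0.3, -0.1, -5.4]
grip_width: 0.568
```

```bash
python3 -c "
from plan import *
plan([528,33,165],[-1.5708,0,-0.10],8)"
```

```text
n 8 turn/row [ 0.0006 -0.1048 -0.0031]
[-0.0116, -0.0014, 0.013, 0.001, -0.105, -0.003],
[-0.0102, -0.0014, 0.0141, 0.001, -0.105, -0.003],
[-0.0086, -0.0014, 0.0151, 0.001, -0.105, -0.003],
[-0.007, -0.0014, 0.0159, 0.001, -0.105, -0.003],
[-0.0053, -0.0014, 0.0166, 0.001, -0.105, -0.003],
[-0.0035, -0.0015, 0.017, 0.001, -0.105, -0.003],
[-0.0017, -0.0014, 0.0173, 0.001, -0.105, -0.003],
[0.0001, -0.0014, 0.0174, 0.001, -0.105, -0.003],
```

Request:
{"api": "move_arm", "payload": {
  "commands": [
    [[-0.0116, -0.002, 0.013, 0.001, -0.105, -0.003], [-0.0102, -0.002, 0.014, 0.001, -0.105, -0.003], [-0.0086, -0.002, 0.015, 0.001, -0.105, -0.003], [-0.007, -0.002, 0.016, 0.001, -0.105, -0.003], [-0.005, -0.002, 0.0166, 0.001, -0.105, -0.003], [-0.0035, -0.002, 0.017, 0.001, -0.105, -0.003], [-0.0017, -0.002, 0.0173, 0.001, -0.105, -0.003], [0, -0.002, 0.0174, 0.001, -0.105, -0.003], [0, 0, 0, 0, 0, 0]]
  ]
}}

```text
time_s: 4.55
eef_pos: [517.8, 45.2, 153.8]
ee_rot: [-1.557, 0.022, -0.042]
force: [-0.7, 0.6, -5.2]
grip_width: 0.565
```

```bash
python3 - <<'E'
from plan import *
st(); a,d,P=cap('wrist','w2.png'); np.savez('w2.npz',a=a,d=d)
print('stop',proj(P,[526.8,15.4,36]),'lip',proj(P,[540,149.4,45]))
plan([528,33,70],[-1.5708,0,-0.10])
E
```

```text
time_s:4.55 eef_pos:[517.83   45.193 153.84 ] ee_rot:[-1.557  0.022 -0.042] force:[-0.714  0.606 -5.202] grip_width:0.565 joints:[ 0.387  0.579 -0.793  1.903  0.498  0.89   0.875]
stop (np.float64(280.11833998660893), np.float64(206.42882621680474)) lip (np.float64(449.9770893927423), np.float64(218.41440968046237))
n 3 turn/row [-0.0038  0.0173 -0.008 ]
[0.0044, 0.0276, -0.0036, -0.004, 0.017, -0.008],
[0.0042, 0.0276, -0.0034, -0.004, 0.017, -0.008],
[0.0041, 0.0277, -0.0032, -0.004, 0.017, -0.008],
```

View pics/w2.png

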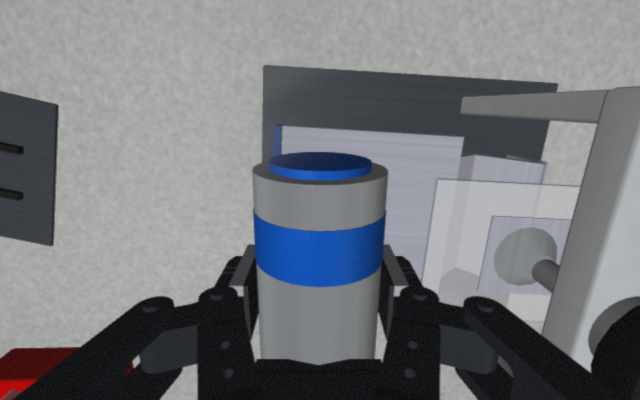

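The wrist view shows the jar held square. The far end of the blue stop is at (278,126), the ramp's far edge runs to the lip at (463,137), and the plate's front corner is at (437,180). I'll check the station pose against these.

```bash
python3 - <<'E'
from plan import *
P=ctrl.camera_params('wrist')
c=np.array([542,170.3]);X=np.array([.0998,.995]);Y=np.array([-.995,.0998])
for u,v,z,n in((274,126,42,'strip outer end exp -162,-65'),(283,126,37,'ramp corner exp -156,-65'),(463,137,45,'lip end -21,-65'),(437,180,112,'plate corner -60,-45')):
    w=onz(P,u,v,z);q=w[:2]-c;print(n,w.round(1),'station',(q@X).round(1),(q@Y).round(1))
s=np.load('w2.npz');W=pts(P,s['d']);print('plate pts z',W[190:200,445:480,2].mean().round(1),'ramp z',[W[150,u].round(1) for u in(300,350,400,440)])
E
```

```text
strip outer end exp -162,-65 [462.2  14.4  42. ] station -163.0 63.9
ramp corner exp -156,-65 [462.8  20.6  37. ] station -156.9 63.9
lip end -21,-65 [476.6 153.2  45. ] station -23.5 63.3
plate corner -60,-45 [492.3 111.4 112. ] station -63.6 43.5
plate pts z 108.4 ramp z [array([481.3,  32.2,  36.9]), array([483.1,  70.3,  38. ]), array([484.4, 107.5,  42.1]), array([485.6, 137.1,  43.7])]
```

Request:
{"api": "move_arm", "payload": {
  "commands": [
    [[0.0044, 0.02, -0.0045, -0.004, 0.017, -0.008], [0.0042, 0.02, -0.0045, -0.004, 0.017, -0.008], [0.0041, 0.02, -0.004, -0.004, 0.017, -0.008], [0, 0.01, 0, 0, 0, 0], [0, 0, 0, 0, 0, 0]]
  ]
}}

```text
time_s: 5.02
eef_pos: [525.0, 27.6, 74.4]
ee_rot: [-1.571, 0.008, -0.109]
force: [-0.7, 0.1, -5.7]
grip_width: 0.567
```

```bash
python3 -c "
from plan import *
st();plan([529,31.7,52],[-1.5708,0,-0.10],3)"
```

```text
time_s:5.017 eef_pos:[525.039  27.642  74.423] ee_rot:[-1.571  0.008 -0.109] force:[-0.71   0.099 -5.671] grip_width:0.567 joints:[ 0.322  0.685 -0.674  1.95   0.626  0.735  0.734]
n 3 turn/row [ 0.0002 -0.0029 -0.0025]
[0.0012, 0.0075, 0.0015, 0.0, -0.003, -0.003],
[0.0012, 0.0075, 0.0015, 0.0, -0.003, -0.003],
[0.0012, 0.0075, 0.0015, 0.0, -0.003, -0.003],
```

Request:
{"api": "move_arm", "payload": {
  "commands": [
    [[0.0012, 0.0075, 0.0015, 0, -0.003, -0.003], [0.0012, 0.0075, 0.0015, 0, -0.003, -0.003], [0.0012, 0.0065, 0.0015, 0, -0.003, -0.003], [0, 0, 0, 0, 0, 0]]
  ]
}}

```text
time_s: 5.35
eef_pos: [528.9, 32.1, 51.3]
ee_rot: [-1.571, -0.001, -0.1]
force: [-0.5, 0.0, -5.6]
grip_width: 0.561
```

Request:
{"api": "move_arm", "payload": {
  "commands": [
    [[0, 0.003, 0, 0, 0, 0], [0, 0.002, 0, 0, 0, 0], [0, 0, 0, 0, 0, 0]]
  ]
}}

```text
time_s: 5.6
eef_pos: [529.4, 32.6, 46.5]
ee_rot: [-1.57, -0.002, -0.099]
force: [0.4, 0.1, -5.1]
grip_width: 0.568
```

Request:
{"api": "move_arm", "payload": {
  "commands": [
    [[0, 0.0015, 0, 0, 0, 0], [0, 0.0005, 0, 0, 0, 0]]
  ]
}}

```text
time_s: 5.77
eef_pos: [529.8, 32.6, 44.9]
ee_rot: [-1.57, -0.003, -0.099]
force: [-0.2, 0.3, -5.2]
grip_width: 0.565
```

Request:
{"api": "move_arm", "payload": {
  "commands": [
    [[0, 0.0015, 0, 0, 0, 0], [0, 0, 0, 0, 0, 0]]
  ]
}}

```text
time_s: 5.93
eef_pos: [530.1, 32.7, 44.8]
ee_rot: [-1.571, -0.004, -0.099]
force: [-0.1, -0.8, -4.6]
grip_width: 0.565
```

Request:
{"api": "move_arm", "payload": {
  "commands": [
    [[0, 0.001, 0, 0, 0, 0], [0, 0, 0, 0, 0, 0]]
  ]
}}

```text
time_s: 6.1
eef_pos: [530.4, 32.7, 44.7]
ee_rot: [-1.571, -0.006, -0.1]
force: [-0.3, 1.4, -5.8]
grip_width: 0.573
```

Request:
{"api": "move_arm", "payload": {
  "commands": [
    [[0, 0, 0, 0, 0, 0], [0, 0, 0, 0, 0, 0], [0, 0, 0, 0, 0, 0], [0, 0, 0, 0, 0, 0], [0, 0, 0, 0, 0, 0]]
  ],
  "grip": 0.9
}}

```text
time_s: 6.52
eef_pos: [531.7, 32.8, 45.4]
ee_rot: [-1.571, -0.008, -0.1]
force: [-0.1, -0.3, -0.2]
grip_width: 0.901
```

Request:
{"api": "move_arm", "payload": {
  "commands": [
    [[0, -0.02, 0, 0, 0, 0], [0, -0.035, 0, 0, 0, 0], [0, -0.04, 0, 0, 0, 0], [0, -0.04, 0, 0, 0, 0], [0, 0, 0, 0, 0, 0]]
  ]
}}

```text
time_s: 6.93
eef_pos: [529.0, 34.1, 183.8]
ee_rot: [-1.57, -0.002, -0.097]
force: [1.3, 0.1, 0.5]
grip_width: 0.901
```

```bash
cat > stn.py <<'E'
from jar import *
C=np.array([543,169.]);X=np.array([.0998,.995]);Y=np.array([-.995,.0998])
def S(w): q=np.array(w)[...,:2]-C; return np.stack([q@X,q@Y],-1)
def wd(x,y): return C+x*X+y*Y
E
python3 - <<'E'
from stn import *
st(); a,d,P=cap('wrist','w3.png');W=pts(P,d)
s=S(W);m=(d>0)&(W[...,2]>60)&(W[...,2]<95)&(s[...,0]<-90)&(s[...,0]>-185)&(abs(s[...,1])<80)
w=W[m];q=s[m];print(len(w),'z',np.percentile(w[:,2],[50,98]),'x',np.percentile(q[:,0],[1,50,99]),'y',np.percentile(q[:,1],[1,99]))
top=w[w[:,2]>np.percentile(w[:,2],98)-4];qt=S(top);print('ridge fit slope',np.polyfit(qt[:,1],qt[:,0],1))
E
```

```text
time_s:6.933 eef_pos:[528.977  34.059 183.792] ee_rot:[-1.57  -0.002 -0.097] force:[1.332 0.137 0.537] grip_width:0.901 joints:[ 0.404  0.535 -0.794  1.871  0.47   0.93   0.865]
8926 z [83.92847461 87.77331754] x [-163.57013579 -139.65834261 -115.47285791] y [-63.10076418  48.46438775]
ridge fit slope [ 1.05841553e-02 -1.39494026e+02]
```

View pics/w3.png

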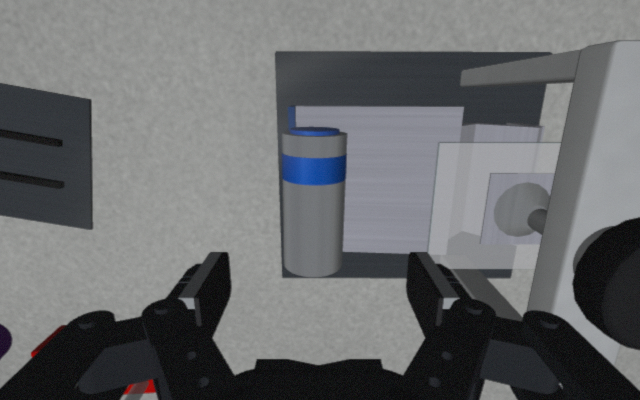

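The jar rests square against the stop, at image column 315, rows 128–275 (station x = -140, y ≈ -7 mm). Next I turn and tilt the gripper to push low from behind, with both fingers spread along the jar.

```bash
cat >> stn.py <<'E'
def pushrot(th): return (Rt.from_euler('xyz',[-np.pi/2,0,-1.671])*Rt.from_rotvec([0,0,th])).as_euler('xyz')
E
python3 - <<'E'
from stn import *
t=wd(-190,-7);print(t)
o=ctrl.get_obs()
R0=Rt.from_euler('xyz',o['ee_rot']);T=Rt.from_euler('xyz',pushrot(.7));w=(R0.inv()*T).as_rotvec();print(w)
H=(R0*Rt.from_rotvec(w/2)).as_euler('xyz')
p=(np.array(o['eef_pos'])+[*t,150])/2
plan(p,H,8)
E
```

```text
[531.003  -20.7486]
[0.54827552 1.50285202 0.5468133 ]
n 8 turn/row [0.0343 0.0939 0.0342]
[0.0005, 0.0019, -0.0034, 0.034, 0.094, 0.034],
[0.0009, 0.0018, -0.0034, 0.034, 0.094, 0.034],
[0.0013, 0.0017, -0.0033, 0.034, 0.094, 0.034],
[0.0016, 0.0015, -0.0032, 0.034, 0.094, 0.034],
[0.002, 0.0013, -0.0031, 0.034, 0.094, 0.034],
[0.0023, 0.0011, -0.0029, 0.034, 0.094, 0.034],
[0.0026, 0.001, -0.0028, 0.034, 0.094, 0.034],
[0.0029, 0.0008, -0.0025, 0.034, 0.094, 0.034],
```

Request:
{"api": "move_arm", "payload": {
  "commands": [
    [[0.0005, 0.002, -0.0034, 0.034, 0.094, 0.034], [0.001, 0.002, -0.0034, 0.034, 0.094, 0.034], [0.0013, 0.0017, -0.0033, 0.034, 0.094, 0.034], [0.0016, 0.0015, -0.0032, 0.034, 0.094, 0.034], [0.002, 0.0013, -0.0031, 0.034, 0.094, 0.034], [0.0023, 0.001, -0.003, 0.034, 0.094, 0.034], [0.0026, 0.001, -0.0028, 0.034, 0.094, 0.034], [0.003, 0.001, -0.0025, 0.034, 0.094, 0.034]]
  ],
  "grip": 0.6
}}

```text
time_s: 7.65
eef_pos: [529.0, 7.6, 162.0]
ee_rot: [-1.417, 0.359, -0.858]
force: [-0.2, -0.1, -0.3]
grip_width: 0.6
```

```bash
python3 - <<'E'
from stn import *
st();plan([531,-21,150],pushrot(.7))
E
```

```text
time_s:7.65 eef_pos:[529.028   7.634 161.967] ee_rot:[-1.417  0.359 -0.858] force:[-0.246 -0.096 -0.326] grip_width:0.6 joints:[ 0.601  0.661 -0.74   1.787  0.063  0.938  0.599]
n 8 turn/row [0.0334 0.0906 0.0332]
[0.0032, 0.0001, -0.0022, 0.033, 0.091, 0.033],
[0.0034, -0.0001, -0.0019, 0.033, 0.091, 0.033],
[0.0035, -0.0003, -0.0016, 0.033, 0.091, 0.033],
[0.0037, -0.0005, -0.0012, 0.033, 0.091, 0.033],
[0.0037, -0.0006, -0.0009, 0.033, 0.091, 0.033],
[0.0038, -0.0008, -0.0005, 0.033, 0.091, 0.033],
[0.0038, -0.0009, -0.0001, 0.033, 0.091, 0.033],
[0.0037, -0.001, 0.0002, 0.033, 0.091, 0.033],
```

Request:
{"api": "move_arm", "payload": {
  "commands": [
    [[0.0032, 0, -0.0022, 0.033, 0.091, 0.033], [0.0034, 0, -0.002, 0.033, 0.091, 0.033], [0.0035, 0, -0.0016, 0.033, 0.091, 0.033], [0.0037, 0, -0.0012, 0.033, 0.091, 0.033], [0.0037, -0.0006, -0.001, 0.033, 0.091, 0.033], [0.0038, -0.0008, -0.0005, 0.033, 0.091, 0.033], [0.0038, -0.001, 0, 0.033, 0.091, 0.033], [0.0037, -0.001, 0, 0.033, 0.091, 0.033], [0, 0, 0, 0, 0, 0]]
  ]
}}

```text
time_s: 8.4
eef_pos: [527.1, -25.5, 138.9]
ee_rot: [-1.615, 0.709, -1.75]
force: [0.0, -0.2, -1.0]
grip_width: 0.599
```

```bash
python3 - <<'E'
from stn import *
st();print(pushrot(.7));plan([531,-21,70],pushrot(.7))
E
```

```text
time_s:8.4 eef_pos:[527.068 -25.491 138.907] ee_rot:[-1.615  0.709 -1.75 ] force:[ 0.043 -0.206 -0.998] grip_width:0.599 joints:[ 0.833  0.756 -0.713  1.879 -0.34   0.779  0.342]
[-1.57079633  0.7        -1.671     ]
n 2 turn/row [-0.0036 -0.0301 -0.0049]
[0.0205, 0.0277, 0.0028, -0.004, -0.03, -0.005],
[0.0204, 0.0278, 0.0022, -0.004, -0.03, -0.005],
```

Reachable. Now lowering behind the jar.

Request:
{"api": "move_arm", "payload": {
  "commands": [
    [[0.0137, 0.0185, 0.0018, -0.003, -0.02, -0.003], [0.0137, 0.0185, 0.0018, -0.003, -0.02, -0.003], [0.0137, 0.0185, 0.0018, -0.003, -0.02, -0.003], [0, 0, 0, 0, 0, 0]]
  ]
}}

```text
time_s: 8.73
eef_pos: [531.2, -21.6, 66.2]
ee_rot: [-1.566, 0.695, -1.655]
force: [-1.4, 1.2, -1.0]
grip_width: 0.598
```

```bash
python3 - <<'E'
from stn import *
st();a,d,P=cap('wrist','w4.png');t=wd(-190,-7);plan([*t,49],pushrot(.7),3)
E
```

```text
time_s:8.733 eef_pos:[531.19  -21.64   66.208] ee_rot:[-1.566  0.695 -1.655] force:[-1.39   1.171 -1.023] grip_width:0.598 joints:[ 0.794  0.883 -0.686  1.877 -0.275  0.673  0.42 ]
n 3 turn/row [0.0016 0.0039 0.0013]
[0.0039, 0.005, -0.0003, 0.002, 0.004, 0.001],
[0.0039, 0.005, -0.0003, 0.002, 0.004, 0.001],
[0.0039, 0.005, -0.0003, 0.002, 0.004, 0.001],
```

View pics/w4.png

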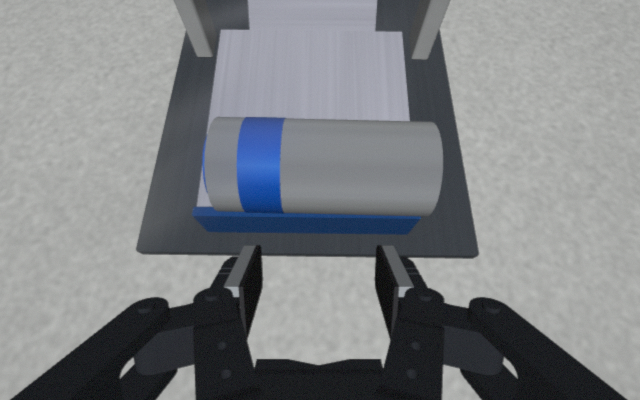

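The wrist view shows the jar square at columns 205–442, about 6.5 mm off the ramp centre. The stop is at rows 208–233 and both fingertips are centred behind the jar at columns 260 and 380.

Request:
{"api": "move_arm", "payload": {
  "commands": [
    [[0.004, 0.005, -0.0003, 0.002, 0.004, 0.001], [0.004, 0.005, -0.0003, 0.002, 0.004, 0.001], [0.004, 0.005, -0.0003, 0.002, 0.004, 0.001], [0, 0, 0, 0, 0, 0]]
  ]
}}

```text
time_s: 9.12
eef_pos: [531.9, -20.4, 50.4]
ee_rot: [-1.566, 0.697, -1.667]
force: [0.6, 0.3, -0.0]
grip_width: 0.597
```

```bash
python3 - <<'E'
from stn import *
st();p=ctrl.get_obs()['eef_pos'];print(S(p))
t=wd(-168,-7);plan([*t,50],pushrot(.7),4)
E
```

```text
time_s:9.117 eef_pos:[531.922 -20.417  50.437] ee_rot:[-1.566  0.697 -1.667] force:[ 0.644  0.295 -0.014] grip_width:0.597 joints:[ 0.792  0.91  -0.681  1.882 -0.275  0.639  0.427]
[-189.5754613    -7.88093244]
n 4 turn/row [-0.0006  0.0008  0.0006]
[-0.0041, 0.0035, -0.0002, -0.001, 0.001, 0.001],
[-0.0041, 0.0036, -0.0002, -0.001, 0.001, 0.001],
[-0.0041, 0.0036, -0.0002, -0.001, 0.001, 0.001],
[-0.0041, 0.0036, -0.0002, -0.001, 0.001, 0.001],
```

Request:
{"api": "move_arm", "payload": {
  "commands": [
    [[-0.004, 0.0035, 0, 0, 0, 0], [-0.004, 0.0035, 0, 0, 0, 0], [-0.004, 0.0034, 0, 0, 0, 0], [-0.004, 0.003, 0, 0, 0, 0], [-0.0032, 0.0024, 0, 0, 0, 0], [-0.0032, 0.0024, 0, 0, 0, 0], [-0.0032, 0.0024, 0, 0, 0, 0], [-0.0032, 0.0024, 0, 0, 0, 0]]
  ]
}}

```text
time_s: 9.78
eef_pos: [537.1, 18.8, 53.2]
ee_rot: [-1.562, 0.696, -1.666]
force: [0.6, -1.7, 2.1]
grip_width: 0.596
```

```bash
cat >> stn.py <<'E'
def look(f=None):
    st();o=ctrl.get_obs();print('tcp station',S(o['eef_pos']).round(1))
    a,d,P=cap('wrist',f);W=pts(P,d);s=S(W)
    m=(d>0)&(W[...,2]>58)&(W[...,2]<92)&(abs(s[...,1])<75)&(s[...,0]>-170)&(s[...,0]<10)
    m[:, :]&=np.arange(400)[:,None]<245
    w=W[m];q=s[m];zt=np.percentile(w[:,2],98)
    t=w[:,2]>zt-5;k=np.polyfit(q[t,1],q[t,0],1)
    print('n',len(w),'ztop',zt.round(1),'x fit slope,x0',k.round(3),'y',np.percentile(q[:,1],[1,99]).round(1))
    return a,d,P
E
python3 -c "
from stn import *
look('w5.png')
t=wd(-120,-7);plan([*t,54],pushrot(.7),8)"
```

```text
time_s:9.783 eef_pos:[537.07   18.807  53.18 ] ee_rot:[-1.562  0.696 -1.666] force:[ 0.637 -1.718  2.093] grip_width:0.596 joints:[ 0.737  0.901 -0.699  1.911 -0.298  0.578  0.391]
tcp station [-150.    -9.1]
n 28256 ztop 88.9 x fit slope,x0 [   0.    -123.235] y [-63.2  44.8]
n 8 turn/row [-0.0006  0.0006  0.0005]
[-0.0028, 0.0023, -0.0002, -0.001, 0.001, 0.0],
[-0.0028, 0.0023, -0.0002, -0.001, 0.001, 0.0],
[-0.0028, 0.0023, -0.0002, -0.001, 0.001, 0.0],
[-0.0028, 0.0023, -0.0002, -0.001, 0.001, 0.0],
[-0.0028, 0.0023, -0.0002, -0.001, 0.001, 0.0],
[-0.0028, 0.0023, -0.0002, -0.001, 0.001, 0.0],
[-0.0028, 0.0023, -0.0002, -0.001, 0.001, 0.0],
[-0.0028, 0.0023, -0.0002, -0.001, 0.001, 0.0],
```

Request:
{"api": "move_arm", "payload": {
  "commands": [
    [[-0.0038, 0.003, -0.0003, 0, 0, 0], [-0.0038, 0.003, -0.0003, 0, 0, 0], [-0.0038, 0.003, -0.0003, 0, 0, 0], [-0.0038, 0.003, -0.0003, 0, 0, 0], [-0.0038, 0.003, -0.0003, 0, 0, 0], [-0.0038, 0.003, -0.0003, 0, 0, 0], [-0.0038, 0.003, -0.0003, 0, 0, 0], [-0.0038, 0.003, -0.0003, 0, 0, 0], [-0.0038, 0.003, -0.0003, 0, 0, 0], [-0.0038, 0.003, -0.0003, 0, 0, 0]]
  ]
}}

```text
time_s: 10.67
eef_pos: [538.9, 72.7, 54.6]
ee_rot: [-1.563, 0.696, -1.666]
force: [0.0, -2.1, 1.0]
grip_width: 0.603
```

```bash
python3 -c "
from stn import *
look('w6.png')
t=wd(-60,-7);plan([*t,57],pushrot(.7),8)"
```

```text
time_s:10.667 eef_pos:[538.92   72.748  54.619] ee_rot:[-1.563  0.696 -1.666] force:[ 0.041 -2.127  0.986] grip_width:0.603 joints:[ 0.659  0.895 -0.722  1.948 -0.329  0.495  0.344]
tcp station [-96.2  -5.5]
n 26461 ztop 91.9 x fit slope,x0 [-5.000e-03 -7.022e+01] y [-63.3  44.9]
n 8 turn/row [-0.0005  0.0006  0.0004]
[-0.0035, 0.0026, 0.0002, -0.001, 0.001, 0.0],
[-0.0035, 0.0026, 0.0002, -0.001, 0.001, 0.0],
[-0.0035, 0.0026, 0.0002, -0.001, 0.001, 0.0],
[-0.0035, 0.0026, 0.0002, -0.001, 0.001, 0.0],
[-0.0035, 0.0026, 0.0002, -0.001, 0.001, 0.0],
[-0.0035, 0.0026, 0.0002, -0.001, 0.001, 0.0],
[-0.0035, 0.0026, 0.0002, -0.001, 0.001, 0.0],
[-0.0035, 0.0026, 0.0002, -0.001, 0.001, 0.0],
```

View pics/w6.png

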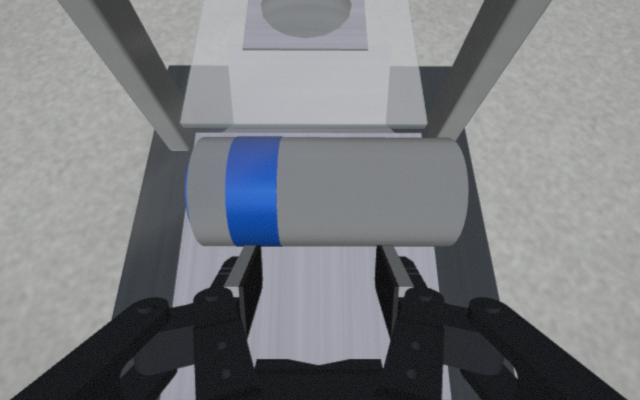

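Request:
{"api": "move_arm", "payload": {
  "commands": [
    [[-0.004, 0.0027, 0, 0, 0, 0], [-0.004, 0.0027, 0, 0, 0, 0], [-0.004, 0.0027, 0, 0, 0, 0], [-0.004, 0.0027, 0, 0, 0, 0], [-0.004, 0.0027, 0, 0, 0, 0], [-0.004, 0.0027, 0, 0, 0, 0], [-0.004, 0.0027, 0, 0, 0, 0]]
  ]
}}

```text
time_s: 11.3
eef_pos: [542.4, 110.2, 58.5]
ee_rot: [-1.563, 0.696, -1.666]
force: [0.2, -1.6, 1.7]
grip_width: 0.603
```

```bash
python3 -c "
from stn import *
look()"
```

```text
time_s:11.3 eef_pos:[542.414 110.153  58.503] ee_rot:[-1.563  0.696 -1.666] force:[ 0.232 -1.617  1.746] grip_width:0.603 joints:[ 0.599  0.888 -0.734  1.96  -0.352  0.449  0.306]
tcp station [-58.6  -5.3]
n 5364 ztop 91.6 x fit slope,x0 [  0.101 -31.008] y [-64.   44.1]
```

Request:
{"api": "move_arm", "payload": {
  "commands": [
    [[-0.003, 0.0028, 0, 0, 0, 0], [-0.003, 0.0028, 0, 0, 0, 0], [-0.003, 0.0028, 0, 0, 0, 0], [0, 0, 0, 0, 0, 0]]
  ]
}}

```text
time_s: 11.68
eef_pos: [543.4, 125.6, 58.1]
ee_rot: [-1.563, 0.697, -1.664]
force: [0.3, -0.9, 0.2]
grip_width: 0.598
```

```bash
python3 -c "
from stn import *
look('w7.png')"
```

```text
time_s:11.683 eef_pos:[543.36  125.587  58.149] ee_rot:[-1.563  0.697 -1.664] force:[ 0.348 -0.897  0.199] grip_width:0.598 joints:[ 0.573  0.889 -0.738  1.963 -0.359  0.429  0.293]
tcp station [-43.2  -4.7]
n 1605 ztop 86.1 x fit slope,x0 [0.097 2.435] y [-64.4 -54.3]
```

Request:
{"api": "move_arm", "payload": {
  "commands": [
    [[0.006, -0.008, 0, 0, 0, 0], [0.008, -0.008, 0, 0, 0, 0], [0.012, -0.012, 0, 0, 0, 0], [0.016, -0.017, 0, 0, 0, 0], [0.012, -0.02, 0, 0, 0, 0], [0, 0, 0, 0, 0, 0]]
  ]
}}

```text
time_s: 12.23
eef_pos: [533.6, 34.1, 73.6]
ee_rot: [-1.564, 0.696, -1.665]
force: [1.6, -1.4, -0.3]
grip_width: 0.601
```

```bash
python3 -c "
from stn import *
st();a,d,P=cap('wrist','w8.png')
np.savez('w8.npz',a=a,d=d)
for y in(-50,50):print(proj(P,[*wd(0,y),59]))
t,e,Q=cap('top','t8.png')
"
```

```text
time_s:12.233 eef_pos:[533.648  34.051  73.578] ee_rot:[-1.564  0.696 -1.665] force:[ 1.579 -1.424 -0.326] grip_width:0.601 joints:[ 0.726  0.861 -0.717  1.931 -0.316  0.582  0.366]
(np.float64(387.5444981338644), np.float64(61.82547770034))
(np.float64(235.96235047308193), np.float64(61.03352175393593))
```

View pics/w8.png

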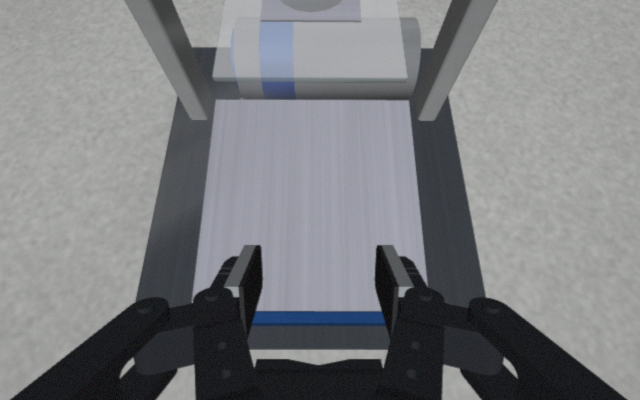

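The jar has dropped into the vee: columns 231–421, rows 17–98, behind the lip, which runs across columns 215–410. Its lengthwise offset is about -8.5 mm, inside the ±15 mm limit. Next I check its height and squareness on the parts outside the plate, and measure the lever.

```bash
python3 - <<'E'
from stn import *
z=np.load('w8.npz');P=ctrl.camera_params('wrist');W=pts(P,z['d']);s=S(W)
m=(abs(s[...,0])<40)&(s[...,1]<-47)&(s[...,1]>-75)&(W[...,2]>62)&(W[...,2]<95);w=W[m];q=s[m]
A=np.c_[q[:,0],w[:,2],np.ones(len(w))];k=np.linalg.lstsq(A,-(A[:,:2]**2).sum(1),rcond=None)[0];print('end: n',len(w),'x',-k[0]/2,'z',-k[1]/2,'r',np.sqrt(k[0]**2/4+k[1]**2/4-k[2]),'zmax',np.percentile(w[:,2],97),'ymin',np.percentile(q[:,1],1))
for n in('top','scene'):
    i,d,Q=cap(n);W=pts(Q,d);h=cv2.cvtColor(i,cv2.COLOR_RGB2HSV);s=S(W)
    red=((h[...,0]<6)|(h[...,0]>174))&(h[...,1]>150)&(abs(s[...,1]+115)<40)&(s[...,0]<20)&(s[...,0]>-150)
    w=W[red];q=s[red];print(n,len(w),'x',np.percentile(q[:,0],[2,50,98]).round(1),'y',np.median(q[:,1]).round(1),'z',np.percentile(w[:,2],[2,50,98]).round(1),np.polyfit(q[:,0],w[:,2],1).round(3))
E
```

```text
end: n 1110 x 4.050171850220972 z 60.31956528692788 r 24.15754906803221 zmax 84.81000156586687 ymin -63.134564493726444
top 99 x [-93.  -72.8 -46.8] y -112.7 z [220.7 243.6 256.8] [ -0.703 191.238]
scene 67 x [-93.6 -74.3 -50.9] y -121.4 z [217.8 238.5 253.2] [ -0.714 185.25 ]
```

```bash
python3 - <<'E'
from stn import *
plan([534,25,290],pushrot(0),7)
E
```

```text
n 7 turn/row [-0.0002  0.0012 -0.0999]
[-0.0183, -0.025, 0.0005, -0.0, 0.001, -0.1],
[-0.0157, -0.0267, 0.0004, -0.0, 0.001, -0.1],
[-0.013, -0.0282, 0.0004, -0.0, 0.001, -0.1],
[-0.0101, -0.0293, 0.0004, -0.0, 0.001, -0.1],
[-0.0071, -0.0302, 0.0004, -0.0, 0.001, -0.1],
[-0.0041, -0.0307, 0.0004, -0.0, 0.001, -0.1],
[-0.001, -0.031, 0.0004, -0.0, 0.001, -0.1],
```

Request:
{"api": "move_arm", "payload": {
  "commands": [
    [[-0.018, -0.025, 0, 0, 0.001, -0.1], [-0.0157, -0.0267, 0, 0, 0.001, -0.1], [-0.013, -0.028, 0, 0, 0.001, -0.1], [-0.01, -0.029, 0, 0, 0.001, -0.1], [-0.007, -0.03, 0, 0, 0.001, -0.1], [-0.004, -0.031, 0, 0, 0.001, -0.1], [-0.001, -0.031, 0, 0, 0.001, -0.1], [0, 0, 0, 0, 0, 0]]
  ],
  "grip": 0
}}

```text
time_s: 13.1
eef_pos: [529.0, 28.0, 288.3]
ee_rot: [-1.584, -0.008, -1.674]
force: [0.3, 1.6, -0.1]
grip_width: 0.001
```

```bash
sed -i 's/C=np.array(.*);X=/C=np.array([543,170.5]);X=/' stn.py; python3 - <<'E'
from stn import *
st();t=wd(-88,-115);print(t);plan([*t,275],pushrot(0))
E
```

```text
time_s:13.1 eef_pos:[528.951  28.037 288.305] ee_rot:[-1.584 -0.008 -1.674] force:[ 0.326  1.628 -0.133] grip_width:0.001 joints:[ 0.093  0.333 -0.338  1.756  0.127  1.088 -0.391]
[648.6426  71.463 ]
n 4 turn/row [ 0.0032 -0.0007  0.0021]
[-0.0139, 0.0028, 0.0287, 0.003, -0.001, 0.002],
[-0.0139, 0.003, 0.0287, 0.003, -0.001, 0.002],
[-0.0138, 0.0031, 0.0287, 0.003, -0.001, 0.002],
[-0.0138, 0.0032, 0.0287, 0.003, -0.001, 0.002],
```

Request:
{"api": "move_arm", "payload": {
  "commands": [
    [[-0.014, 0.003, 0.0287, 0.003, -0.001, 0.002], [-0.014, 0.003, 0.0287, 0.003, -0.001, 0.002], [-0.014, 0.003, 0.0287, 0.003, -0.001, 0.002], [-0.014, 0.003, 0.0287, 0.003, -0.001, 0.002], [0, 0, 0, 0, 0, 0]]
  ]
}}

```text
time_s: 13.52
eef_pos: [651.2, 82.9, 277.7]
ee_rot: [-1.567, -0.0, -1.656]
force: [0.2, 0.2, 0.9]
grip_width: 0.001
```

```bash
python3 - <<'E'
from stn import *
st();o=ctrl.get_obs();print(S(o['eef_pos']));t=wd(-88,-115);plan([*t,252],pushrot(0),3)
a,d,P=cap('wrist','w9.png')
E
```

```text
time_s:13.517 eef_pos:[651.248  82.868 277.722] ee_rot:[-1.567 -0.    -1.656] force:[0.235 0.185 0.857] grip_width:0.001 joints:[-0.01   0.547 -0.326  1.447  0.183  1.174 -0.447]
[ -76.39057143 -116.45216279]
n 3 turn/row [-0.0014  0.005   0.0001]
[0.0039, 0.0086, -0.0006, -0.001, 0.005, 0.0],
[0.0039, 0.0086, -0.0005, -0.001, 0.005, 0.0],
[0.0039, 0.0086, -0.0005, -0.001, 0.005, 0.0],
```

View pics/w9.png

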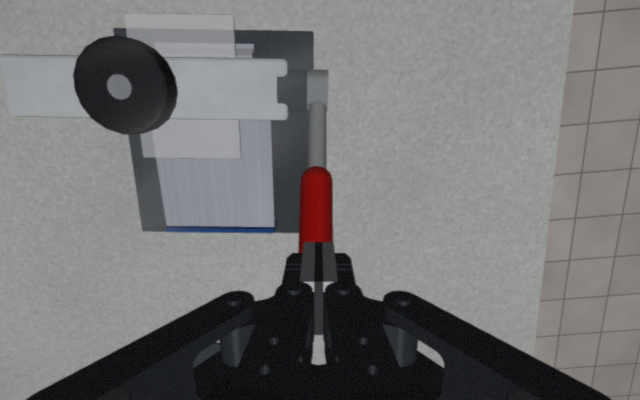

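The lever grip lies directly under the closed fingertips (grip columns 300–333, fingertips 318).

Request:
{"api": "move_arm", "payload": {
  "commands": [
    [[0.0045, 0.0086, -0.0005, -0.001, 0.005, 0], [0.004, 0.0086, -0.0005, -0.001, 0.005, 0], [0.004, 0.0086, -0.0005, -0.001, 0.005, 0], [0, 0, 0, 0, 0, 0]]
  ]
}}

```text
time_s: 13.9
eef_pos: [644.1, 69.1, 248.9]
ee_rot: [-1.573, -0.001, -1.67]
force: [0.3, -1.1, 1.0]
grip_width: -0.003
```

Request:
{"api": "move_arm", "payload": {
  "commands": [
    [[0, 0.005, 0, 0, 0, 0], [0, 0.005, 0, 0, 0, 0], [0, 0.005, 0, 0, 0, 0], [0, 0, 0, 0, 0, 0]]
  ]
}}

```text
time_s: 14.23
eef_pos: [643.9, 65.7, 235.5]
ee_rot: [-1.568, -0.002, -1.674]
force: [-0.4, 0.8, 0.3]
grip_width: -0.001
```

Request:
{"api": "move_arm", "payload": {
  "commands": [
    [[0, 0.005, 0.001, 0, 0, 0], [0, 0.005, 0.001, 0, 0, 0]]
  ]
}}

```text
time_s: 14.4
eef_pos: [646.0, 64.3, 227.2]
ee_rot: [-1.566, -0.003, -1.675]
force: [-1.7, -1.2, 6.2]
grip_width: 0.002
```

```bash
cat >> stn.py <<'E'
def lever():
    o=ctrl.get_obs();print(S(o['eef_pos']).round(1),np.round(o['eef_pos'][2],1),'F',np.round(o['force'],2))
    for n in('top','scene'):
        i,d,Q=cap(n);W=pts(Q,d);h=cv2.cvtColor(i,cv2.COLOR_RGB2HSV);s=S(W)
        red=((h[...,0]<6)|(h[...,0]>174))&(h[...,1]>150)&(abs(s[...,1]+115)<40)&(s[...,0]<20)&(s[...,0]>-150)
        w=W[red];q=s[red]
        if len(w)>15:
            k=np.polyfit(q[:,0],w[:,2],1);print(n,len(w),'x',np.percentile(q[:,0],[2,98]).round(1),'z',np.percentile(w[:,2],[2,98]).round(1),'angle',(0.7+np.arctan(k[0])).round(3), 'z(-75)',np.polyval(k,-75).round(1))
E
python3 -c "
from stn import *
lever();a,d,P=cap('scene');v=cv2.resize(a[185:265,330:430],None,fx=6,fy=6,interpolation=cv2.INTER_CUBIC);cv2.imwrite('pics/s10.png',v[...,::-1])"
```

```text
[ -95.4 -113.1] 227.2 F [-1.73 -1.23  6.24]
scene 73 x [-110.1  -61.7] z [203.8 225.9] angle 0.328 z(-75) 211.7
```

Request:
{"api": "move_arm", "payload": {
  "commands": [
    [[0, 0.005, 0.001, 0, 0, 0], [0, 0.005, 0, 0, 0, 0], [0, 0.005, 0, 0, 0, 0], [0, 0.005, 0, 0, 0, 0], [0, 0.004, 0, 0, 0, 0]]
  ]
}}

```text
time_s: 14.97
eef_pos: [648.2, 64.5, 205.1]
ee_rot: [-1.562, -0.001, -1.675]
force: [-0.9, -2.4, 6.4]
grip_width: 0.002
```

```bash
python3 -c "
from stn import *
lever()"
```

```text
[ -95.  -115.2] 205.1 F [-0.85 -2.36  6.42]
scene 71 x [-116.   -65.9] z [189.6 209. ] angle 0.469 z(-75) 195.5
```

Request:
{"api": "move_arm", "payload": {
  "commands": [
    [[0, 0.003, 0, 0, 0, 0], [0, 0.003, 0, 0, 0, 0], [0, 0.003, 0, 0, 0, 0]]
  ]
}}

```text
time_s: 15.32
eef_pos: [648.6, 64.3, 197.1]
ee_rot: [-1.561, -0.001, -1.676]
force: [-0.9, -2.8, 5.5]
grip_width: 0.001
```

Request:
{"api": "move_arm", "payload": {
  "commands": [
    [[0, 0.003, 0, 0, 0, 0], [0, 0.003, 0, 0, 0, 0]]
  ]
}}

```text
time_s: 15.48
eef_pos: [648.8, 63.9, 191.7]
ee_rot: [-1.56, -0.002, -1.676]
force: [-1.5, -1.9, 5.0]
grip_width: -0.002
```

Request:
{"api": "move_arm", "payload": {
  "commands": [
    [[0, 0.003, 0, 0, 0, 0], [0, 0.003, 0, 0, 0, 0]]
  ]
}}

```text
time_s: 15.65
eef_pos: [649.0, 63.5, 186.3]
ee_rot: [-1.559, -0.002, -1.676]
force: [-2.6, -4.1, 5.3]
grip_width: 0.001
```

Request:
{"api": "move_arm", "payload": {
  "commands": [
    [[0, 0.0025, 0, 0, 0, 0], [0, 0.0025, 0, 0, 0, 0]]
  ]
}}

```text
time_s: 15.82
eef_pos: [649.0, 62.8, 181.6]
ee_rot: [-1.559, -0.003, -1.677]
force: [-2.0, -3.1, 5.1]
grip_width: 0.001
```

Request:
{"api": "move_arm", "payload": {
  "commands": [
    [[0, 0.0025, 0, 0, 0, 0], [0, 0.0025, 0, 0, 0, 0]]
  ]
}}

```text
time_s: 15.98
eef_pos: [648.9, 62.4, 177.1]
ee_rot: [-1.559, -0.003, -1.677]
force: [-1.9, -2.4, 6.5]
grip_width: -0.001
```

Request:
{"api": "move_arm", "payload": {
  "commands": [
    [[0, 0.002, 0, 0, 0, 0], [0, 0.002, 0, 0, 0, 0]]
  ]
}}

```text
time_s: 16.15
eef_pos: [648.9, 62.2, 173.8]
ee_rot: [-1.558, -0.004, -1.677]
force: [-2.5, -2.2, 8.4]
grip_width: -0.003
```

Request:
{"api": "move_arm", "payload": {
  "commands": [
    [[0, 0.002, 0, 0, 0, 0], [0, 0.002, 0, 0, 0, 0]]
  ]
}}

```text
time_s: 16.32
eef_pos: [649.0, 62.1, 170.8]
ee_rot: [-1.558, -0.004, -1.678]
force: [-3.9, -2.8, 10.3]
grip_width: -0.001
```

```bash
python3 -c "
from stn import *
lever()"
```

```text
[ -97.3 -116.3] 170.8 F [-3.89 -2.79 10.34]
scene 59 x [-119.5  -67.5] z [160.1 182. ] angle 0.767 z(-75) 168.9
```

Request:
{"api": "move_arm", "payload": {
  "commands": [
    [[0, 0.002, 0, 0, 0, 0]]
  ]
}}

```text
time_s: 16.5
eef_pos: [649.0, 62.1, 169.4]
ee_rot: [-1.557, -0.004, -1.678]
force: [-5.1, -2.5, 10.4]
grip_width: -0.001
```

Request:
{"api": "move_arm", "payload": {
  "commands": [
    [[0, -0.006, 0, 0, 0, 0], [0, -0.02, 0, 0, 0, 0], [0, -0.03, 0, 0, 0, 0], [0, -0.035, 0, 0, 0, 0], [0, -0.035, 0, 0, 0, 0], [0, 0, 0, 0, 0, 0], [0, 0, 0, 0, 0, 0]]
  ]
}}

```text
time_s: 17.08
eef_pos: [645.5, 64.2, 301.3]
ee_rot: [-1.562, -0.002, -1.676]
force: [0.2, 0.3, -1.2]
grip_width: 0.0
```

```bash
python3 -c "
from stn import *
lever();a,d,P=cap('wrist','w11.png')
W=pts(P,d);s=S(W)
m=(d>0)&(s[...,0]>-58)&(s[...,0]<-30)&(s[...,1]>-44)&(s[...,1]<40)&(W[...,2]>70)&(W[...,2]<130);print('plate z',np.percentile(W[m][:,2],[5,50,95]) if m.sum() else 0,m.sum())
m=(abs(s[...,0])<30)&(s[...,1]<-47)&(s[...,1]>-75)&(W[...,2]>70)&(W[...,2]<95)&(d>0)
if m.sum(): print('jar end',m.sum(),np.percentile(W[m][:,2],97),np.percentile(s[m],[1,99],axis=0))"
```

```text
[ -95.5 -112.6] 301.3 F [ 0.21  0.34 -1.16]
scene 79 x [-117.8  -66.9] z [161.9 173.1] angle 0.781 z(-75) 168.4
plate z [87.44861812 88.70963256 90.03857405] 2389
jar end 60 75.69441891295223 [[-23.69081724 -64.23679222]
 [-20.64905918 -47.15076427]]
```

View pics/w11.png

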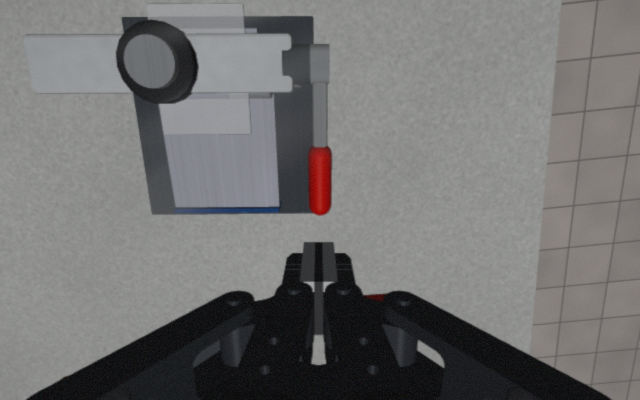

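The lever stays down, with its grip level at (319,180) and the fingers clear of it. The plate's top is 88.7 mm high, so its underside is at about 84.7 mm, on the jar's top (84 mm). Handing in.

```bash
python3 -c "
from bench import ctrl
ctrl.sign_off();print('done')"
```

```text
the job is handed in; nothing more can be done
done
```

The jar is clamped in the vee and the job is handed in; sign-off gives no verdict. I laid the jar against the ramp stop, rolled it up with two spread fingertips from a tilted gripper, and it dropped into the vee by itself. After backing off and confirming it was home, I pressed the lever.

**Jar position:**
- It was 60 mm high by depth, against 59 mm expected.
- It sits about 8 mm off centre lengthwise, within the 15 mm limit.
- Across the vee, the depth fit put it 4 mm from my estimated cradle point. I put that down to a 1–2 mm error in my station estimate plus noise, because the height shows it seated in the vee.
- I did not measure its angle in the vee. It was square to within about 0.01 rad for most of the ramp; two fits on partly hidden views near the lip read about 0.1 and I did not rely on them.

**Clamping:**
- The downward force on the lever rose from about 5 N to about 10.4 N, which works out to roughly 11–18 N on the jar.
- After I let go, the lever stayed at about 0.78 rad.
- The plate's underside measured about 84.7 mm, level with the jar's top at 84 mm.

The robot ended clear of everything, at about 17 s on its clock. I did not go near the rack, bottle or ring, though I took no final measurement of them.

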